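# Sweep the loose nuts into the bench tray

## Robot

A 6-joint arm with a two-finger parallel gripper is mounted at the origin on the work surface. World frame = base frame: x ahead of the robot, y to its left, z up, the work surface at z = 0. Lengths are in m, angles in rad, forces in N, time in s.
With the tool pointing down it reaches from about 0.4 to 0.825 m from the base axis. Payload 7 kg.
Tool frame: the origin (TCP) lies at the centre of the arm's flange, where the gripper is bolted on; the fingertips stand 178 mm ahead of it and the grasp point (between the pads) lies 159 mm ahead of it; x points along the fingers, y is the direction in which the jaws open and shut, and the axes are right-handed (so a half turn about x gives the same grasp; the last joint's range is limited). The gripper opens to 88 mm and grips with 3 to 60 N. Pads are 19 mm wide; open, the fingers measure 130 mm over their backs; the gripper's body (78 mm by 193 mm) begins 47 mm behind the grasp point.
Start: joints at [1.399, 0.359, 0.012, 0, -1.224, -0.288], TCP at [0.3, 0.605, 0.405] pointing down, gripper open.
Joint ranges: [-3.07, 3.07], [-1.43, 2.12], [-1.02, 1.25], [-3.03, 1.67], [-3.05, -0], [-3.03, 3.03]. Speed limits (rad/s): [2.39, 2.39, 3.01, 3.14, 3.14, 3.14].

## Interface

Orientations are given as [roll, pitch, yaw] about the fixed x, y, z axes, in that order (R = Rz(yaw) Ry(pitch) Rx(roll)).
In Python, from station import status, viewer, arm gives the robot as it stands. The module is installed in compiled form; this text tells all that it offers.
- The arm moves only by the tool apply_moves, never from a script. Its argument "commands" is a list of rows, each an object of numbers: "dx", "dy", "dz": the shift along the world's x, y, z in mm; "spin": the turn about the world's z in degrees; "hand": the closure, from 0 (fully open) to 1 (shut). A call has exactly 5 rows; each row shifts and turns the commanded pose from where the row before left it; what a row does not reach is not made up. A row lasts 1/8 s, in which the tool goes at most 62.5 mm and 10.7 degrees, less where a joint would pass 70% of its speed; a pose out of reach is approached as far as the arm can. A call is refused whole if a number of a shift passes 62.5 or a number of a turn 10.7, either way. A call with a gripper value outside its range is refused whole. The fingers move at their own pace and stop on an object; "grip_force" is the grip in N (left out, the last holds). Time passes only in rows, so rows that do not move let the fingers close, or fill a call up. It gives the time, the measured TCP pose, the force and the opening at its end, in the units of the state.
- status.get_state(): the state, without advancing time (a new reading comes with each control period).
- viewer.grab_frame(name): name is "scene" or "side" or "wrist"; returns the picture (384x512x3 uint8, red, green, blue); there is no depth.
- viewer.camera_info(name): a dict with "fx", "fy", "cx", "cy" (pixels), "D" ([k1, k2, p1, p2, k3] as OpenCV has them; the pictures are not rectified), "eye" and "attitude" of the camera in the world; the wrist camera has in their place "T_tool_cam" (4x4, takes a point from camera to tool coordinates, whose origin is the TCP and whose axes are the tool frame's). Camera axes: x right, y up, looking along -z (the intrinsics and any distortion apply to the point x, -y, -z); pixel columns grow to the right and rows downward; lengths in m; the calibration is good to about 2 mm. A picture is of the moment at which its call begins: read the wrist's pose just before it. camera_info takes no time and is no camera call.
- arm.job_done(): hands the job in, once; it reports no verdict.
The state is a dict: "t": time; "q": joint angles; "qd": joint speeds; "joint_efforts": joint torques, N m; "eef_pos": TCP position; "ee_rot": TCP orientation; "force": force on the tool from outside, world axes, zero at the start; "moment": the same for the moment, N m; "width": finger opening in m.
Only numpy, scipy, OpenCV 4.12 (cv2) and the standard library are available. Lean on these libraries where they do the work, as an engineer would, in place of code of your own. Each camera call takes 0.05 s, during which the arm holds its last target.

## Task

Three loose hex nuts lie scattered on the workbench. With your fingertips, sweep them along the bench top, through the open side of the three-sided metal tray, until every nut is wholly inside it and lies still; push them only, do not pick any of them up. Leave the little jar, the solder spool and the screwdriver where they are, and finish with the hand clear.

Things in the scene. Friction and masses are not known exactly. Their poses are not given: they have to be found in the camera images.
- nut_1: loose steel hex nut lying flat on the bench, 30 mm across the flats, 34.6 mm across the corners, 16 mm high, with an 18 mm hole, about 60 g. Origin at the centre of its underside; z up when flat. The three nuts are alike.
- nut_2: loose steel hex nut lying flat on the bench, 30 mm across the flats, 34.6 mm across the corners, 16 mm high, with an 18 mm hole, about 60 g. Origin at the centre of its underside; z up when flat. The three nuts are alike.
- nut_3: loose steel hex nut lying flat on the bench, 30 mm across the flats, 34.6 mm across the corners, 16 mm high, with an 18 mm hole, about 60 g. Origin at the centre of its underside; z up when flat. The three nuts are alike.
- tray: three-sided aluminium tray fixed to the bench: walls 25 mm high, 4 mm thick, one side open, no floor (the bench top, z = 0, runs in). Inside 180 mm wide (its x, -90 to +90) and 110 mm deep (its y, -55 at the back wall to +55 at the open side). Origin mid-inside on the bench; its y points out of the open side, roughly to world +y, yawed up to 15 degrees. A flat 3 mm screw tab outside each side wall.
- tray_mouth (a point): middle of the tray's open side, on the bench, 55 mm from the tray's origin; axes as the tray's
- jar: small closed white jar with a steel cap, 40 mm in diameter, 50 mm high, standing loose among the nuts; to be left alone. Origin at the centre of its underside.
- spool: grey solder spool, 52 mm in diameter, 40 mm high, standing loose behind the tray on the robot's right; to be left alone. Origin at the centre of its underside.
- screwdriver: screwdriver lying loose on the far side of the bench, roughly along the world y axis; 200 mm long, 26 mm high at its handle; to be left alone. Origin at the middle of its length, on the bench; x along the shaft to the tip.
Not all that is in view belongs to the job. What is shaped like the nut_1 but brown or turquoise is not meant. Leave any red look-alike of the nut_3 alone.

How it is judged:
At the end, for the whole second after the job is handed in: All three nuts rest between the tray's three walls, none with its centre less than 15 mm (half its width across the flats) inside the line of the open side, on the bench and not on a wall, still (under 10 mm/s) (x of nut_1 in the frame of tray between -0.09 and 0.09 m and y of nut_1 in the frame of tray between -0.055 and 0.04 m and height (world z) of each of nut_1, nut_2, nut_3 below 0.02 m and linear speed of each of nut_1, nut_2, nut_3 below 0.01 m/s and x of nut_2 in the frame of tray between -0.09 and 0.09 m and y of nut_2 in the frame of tray between -0.055 and 0.04 m and x of nut_3 in the frame of tray between -0.09 and 0.09 m and y of nut_3 in the frame of tray between -0.055 and 0.04 m); the robot touches nothing.
It fails at once if a nut is lifted off the bench (height (world z) of any of nut_1, nut_2, nut_3 above 0.022 m).
It fails at once if the jar, the spool or the screwdriver is shifted by more than 20 mm or tipped over (distance of any of jar, spool, screwdriver from where it was at the start of the episode above 0.02 m or angle between any of jar, spool's own z axis and vertical above 0.5 rad).
It also fails if it takes over 72 s, if anything falls off the work surface, if the arm or the gripper's body presses on something with over 40 N, if the wrist force passes 120 N, or if a joint passes its speed limit or range.

## Working session

There is one attempt and no reset: what is moved stays moved. The work goes in short steps, Python scripts to look and compute and a tool call to move; the robot and the scene stay as the last step left them, time stands still between calls to the robot, and variables do not carry over. Pictures are saved under pics/ and viewed, and the job is handed in when it is done.

Besides the shell and the picture viewer there is one more tool, called as name([rows], argument=value, ...), one row to a line, values as JSON. apply_moves: Moves the arm, as the interface text tells. Its arguments: {"type":"object","properties":{"commands":{"type":"array","items":{"type":"object","properties":{"dx":{"type":"number"},"dy":{"type":"number"},"dz":{"type":"number"},"spin":{"type":"number"},"hand":{"type":"number"}}}},"grip_force":{"type":"number"}},"required":["commands"]}

```bash
mkdir -p pics; python3 - <<'E'
from station import status, viewer, arm
import cv2
print(status.get_state())
for n in ["scene","side","wrist"]:
    print(n,viewer.camera_info(n))
    cv2.imwrite(f"pics/{n}0.png",viewer.grab_frame(n)[:,:,::-1])
E
```

```text
{'t': 0.0, 'q': array([ 1.39911897e+00,  3.59391091e-01,  1.10308479e-02, -3.46593063e-04,
       -1.22409058e+00, -2.88082526e-01]), 'qd': array([-8.83409460e-04,  3.18003919e-05,  1.67014758e-04,  2.08812053e-03,
        8.20505148e-04,  7.79241129e-04]), 'joint_efforts': array([-1.52482065e-03, -5.82712448e+01,  2.93063629e+01,  6.99763566e+00,
        6.81553240e-03, -1.59062547e-04]), 'eef_pos': array([0.29944412, 0.60471907, 0.40370816]), 'ee_rot': array([ 1.66446546,  1.56911004, -1.93700512]), 'force': array([ 0.57081743, -0.2310373 , -0.29317325]), 'moment': array([-0.02912302, -0.02434789, -0.00958375]), 'width': 0.08779455014735675}
scene {'fx': 363.7098388672741, 'fy': 363.7098388672741, 'cx': 255.16081394151036, 'cy': 196.06454202558396, 'D': array([0.01170214, 0.        , 0.        , 0.        , 0.        ]), 'eye': array([ 1.15473325, -0.3358927 ,  0.80809924]), 'attitude': array([0.68045731, 0.00684736, 1.08476743])}
side {'fx': 451.62001839100543, 'fy': 451.62001839100543, 'cx': 251.96013688889016, 'cy': 191.042400320301, 'D': array([0.04017215, 0.        , 0.        , 0.        , 0.        ]), 'eye': array([0.53631202, 0.863102  , 0.61520538]), 'attitude': array([ 1.02854211,  0.0106819 , -3.08608825])}
wrist {'fx': 298.29631783513486, 'fy': 298.29631783513486, 'cx': 256.4559639805686, 'cy': 194.34469631562828, 'D': array([-0.02207046,  0.        ,  0.        ,  0.        ,  0.        ]), 'T_tool_cam': array([[-2.54641676e-04,  2.99645076e-01, -9.54050713e-01,
         2.06804852e-02],
       [ 9.99999846e-01,  5.45937681e-04, -9.54394750e-05,
         1.21904698e-04],
       [ 4.92254266e-04, -9.54050591e-01, -2.99645169e-01,
        -8.13523559e-02],
       [ 0.00000000e+00,  0.00000000e+00,  0.00000000e+00,
         1.00000000e+00]])}
```

View pics/scene0.png

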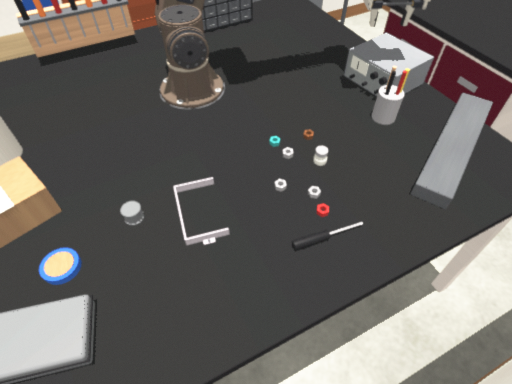

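View pics/side0.png

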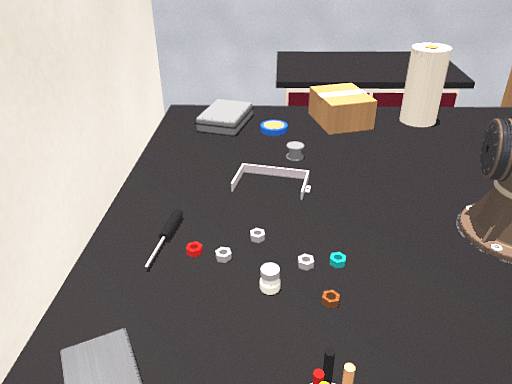

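View pics/wrist0.png

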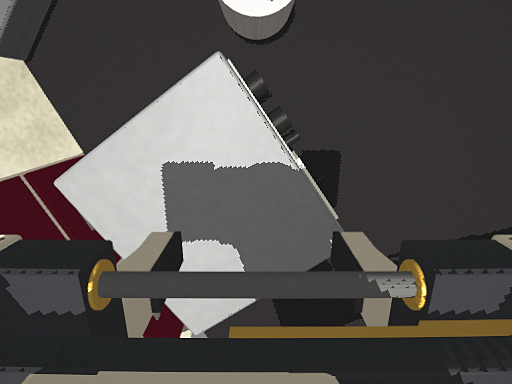

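Scene picture: the steel nuts are at (288,153), (280,185) and (314,192). The look-alikes are turquoise (275,141), brown (309,133) and red (323,210). The jar is at (321,155), the tray spans (175–229, 180–243), the spool is at (132,212) and the screwdriver at (328,236). I'll check a close crop and measure.

```bash
cat > h.py <<'E'
from station import status, viewer, arm
import cv2, numpy as np
from scipy.spatial.transform import Rotation as R
def pose(name,st=None):
    c=viewer.camera_info(name)
    if name=="wrist":
        st=st or status.get_state()
        T=np.eye(4);T[:3,:3]=R.from_euler('xyz',st['ee_rot']).as_matrix();T[:3,3]=st['eef_pos']
        return c,(T@c['T_tool_cam'])
    T=np.eye(4);T[:3,:3]=R.from_euler('xyz',c['attitude']).as_matrix();T[:3,3]=c['eye'];return c,T
def ray(name,uv,z,P=None):
    c,T=P or pose(name)
    K=np.array([[c['fx'],0,c['cx']],[0,c['fy'],c['cy']],[0,0,1]])
    p=cv2.undistortPoints(np.array(uv,float).reshape(-1,1,2),K,np.array(c['D'])).reshape(-1,2)
    d=np.c_[p[:,0],-p[:,1],-np.ones(len(p))]@T[:3,:3].T
    return T[:3,3]+d*((z-T[2,3])/d[:,2])[:,None]
def blobs(img,lo=120,amin=30,amax=3000,smax=45):
    hsv=cv2.cvtColor(img,cv2.COLOR_RGB2HSV)
    m=((hsv[...,2]>lo)&(hsv[...,1]<smax)).astype(np.uint8)
    cs,_=cv2.findContours(m,cv2.RETR_EXTERNAL,cv2.CHAIN_APPROX_NONE)
    o=[]
    for k in cs:
        a=cv2.contourArea(k)
        if amin<a<amax:
            M=cv2.moments(cv2.convexHull(k)); o.append((M['m10']/M['m00'],M['m01']/M['m00'],a,cv2.boundingRect(k)))
    return o
E
python3 - <<'E'
from h import *
for n,(x0,y0,x1,y1) in dict(scene=(160,110,370,260),side=(140,130,370,310)).items():
    im=viewer.grab_frame(n)
    cv2.imwrite(f"pics/{n}_crop.png",cv2.resize(im[y0:y1,x0:x1],None,fx=3.4,fy=3.3,interpolation=cv2.INTER_NEAREST)[:,:,::-1])
    for b in blobs(im):
        if x0<b[0]<x1 and y0<b[1]<y1: print(n,np.round(b[:3],1),b[3],ray(n,b[:2],0.008).round(4)[0,:2])
E
```

```text
scene [345.7 227.6  79.5] (329, 221, 34, 14) [0.7869 0.1222]
scene [314.1 191.2 102. ] (308, 186, 13, 12) [0.6431 0.1185]
scene [280.2 183.9 104.5] (274, 178, 13, 13) [0.5737 0.047 ]
scene [200.1 211.6 751.5] (173, 177, 56, 68) [ 0.5569 -0.1967]
scene [287.7 151.9  85.5] (282, 147, 12, 11) [0.4701 0.1349]
scene [320.6 155.  222.5] (313, 145, 16, 21) [0.5302 0.218 ]
side [269.5 278.1 571. ] (259, 262, 22, 33) [0.5457 0.1878]
side [305.7 261.4 209.5] (298, 253, 17, 18) [0.4723 0.1339]
side [223.  253.9 193. ] (215, 246, 17, 17) [0.6457 0.117 ]
side [154.5 251.5  88.5] (145, 236, 20, 31) [0.7929 0.1148]
side [257.1 234.7 169. ] (250, 227, 15, 16) [0.5767 0.0461]
side [271.5 180.9 782. ] (231, 163, 80, 37) [ 0.5487 -0.1982]
side [295.  144.9 107.5] (286, 141, 19, 9) [ 0.4797 -0.427 ]
```

View pics/scene_crop.png

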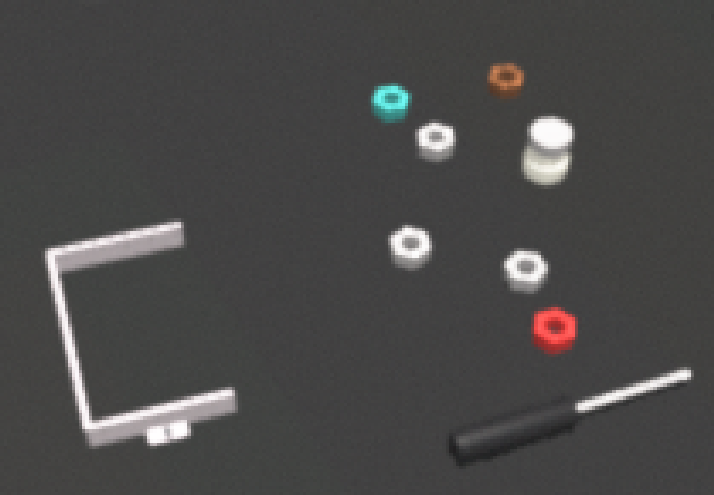

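View pics/side_crop.png

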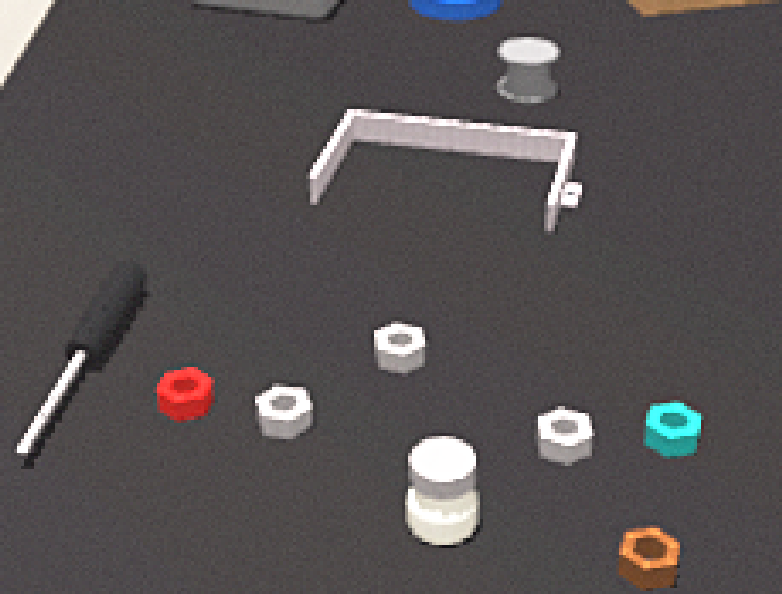

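```bash
python3 - <<'E'
from h import *
S=lambda l:[(160+x/3.4,110+y/3.3) for x,y in l]
D=lambda l:[(140+x/3.4,130+y/3.3) for x,y in l]
# scene: back(robot side), back(far), front(robot), front(far)
print(ray("scene",S([(48,252),(88,428),(183,224),(236,390)]),.025).round(3)[:,:2])
print(ray("side",D([(577,133),(349,110),(552,205),(313,180)]),.025).round(3)[:,:2])
print("jar cap",ray("scene",S([(551,133)]),.05).round(3),ray("side",D([(442,459)]),.05).round(3))
print("turq",ray("scene",S([(391,103)]),.008).round(3),ray("side",D([(673,429)]),.008).round(3))
print("brown",ray("scene",S([(506,80)]),.008).round(3))
print("red",ray("scene",S([(555,331)]),.008).round(3),ray("side",D([(185,393)]),.008).round(3))
print("scr",ray("scene",S([(455,440),(575,410),(690,373)]),.01).round(3),ray("side",D([(135,280),(85,350),(20,450)]),.01).round(3))
print("spool",ray("side",D([(528,51)]),.04).round(3))
from scipy.spatial.transform import Rotation as R
print(R.from_euler('xyz',status.get_state()['ee_rot']).as_matrix().round(3))
E
```

```text
[[ 0.452 -0.231]
 [ 0.635 -0.265]
 [ 0.476 -0.118]
 [ 0.655 -0.153]]
[[ 0.445 -0.23 ]
 [ 0.632 -0.265]
 [ 0.47  -0.114]
 [ 0.65  -0.145]]
jar cap [[0.549 0.204 0.05 ]] [[0.545 0.21  0.05 ]]
turq [[0.409 0.124 0.008]] [[0.406 0.126 0.008]]
brown [[0.432 0.238 0.008]]
red [[0.712 0.103 0.008]] [[0.709 0.103 0.008]]
scr [[ 0.765 -0.024  0.01 ]
 [ 0.784  0.071  0.01 ]
 [ 0.797  0.17   0.01 ]] [[ 0.765 -0.023  0.01 ]
 [ 0.782  0.062  0.01 ]
 [ 0.798  0.165  0.01 ]]
spool [[ 0.482 -0.355  0.04 ]]
[[-0.    -0.444 -0.896]
 [-0.001 -0.896  0.444]
 [-1.     0.001 -0.   ]]
```

Measured layout in world metres:

| Thing | Position |
|---|---|
| Nut A | (.471, .1345) |
| Nut B | (.575, .0465) |
| Nut C | (.6445, .118) |
| Jar | (.547, .207) |
| Red look-alike | (.71, .103) |
| Turquoise look-alike | (.408, .125) |
| Tray origin | (.5525, -.188), yaw about -10.5° |

The tray's outer width measures 187 mm against a true 188, so the calibration holds. The order is B to the back of the tray, then A, then C. I'll use nearly closed fingers as a blunt two-point pusher, and rise first to clear the pencils.

apply_moves([
  {"dz": 25, "hand": 0.8},
  {"dz": 25, "hand": 0.8},
  {"dz": 10, "dx": 20, "dy": -30, "spin": -10, "hand": 0.8},
  {"dx": 28, "dy": -50, "spin": -10, "hand": 0.8},
  {"dx": 28, "dy": -50, "spin": -10, "hand": 0.8},
], grip_force=20)

```text
invalid input at $.commands[0]: expected keys dx, dy, dz, spin, hand
```

apply_moves([
  {"dx": 28, "dy": -55, "spin": -10, "hand": 0.8},
  {"dx": 28, "dy": -55, "spin": -10, "hand": 0.8},
  {"dx": 28, "dy": -55, "spin": -10, "hand": 0.8},
  {"dx": 28, "dy": -55, "spin": -10, "hand": 0.8},
  {"dx": 28, "dy": -55, "spin": 0, "hand": 0.8},
])

```text
invalid input at $.commands[0]: expected keys dx, dy, dz, spin, hand
```

apply_moves([
  {"dx": 0, "dy": 0, "dz": 25, "spin": 0, "hand": 0.8},
  {"dx": 0, "dy": 0, "dz": 25, "spin": 0, "hand": 0.8},
  {"dz": 10, "dx": 20, "dy": -30, "spin": -10, "hand": 0.8},
  {"dx": 28, "dy": -50, "dz": 0, "spin": -10, "hand": 0.8},
  {"dx": 28, "dy": -50, "dz": 0, "spin": -10, "hand": 0.8},
], grip_force=20)

```text
t: 0.88
eef_pos: [0.3759, 0.4736, 0.4646]
ee_rot: [1.562, 1.571, -2.568]
force: [0.6, 0.4, 0.6]
width: 0.0426
```

apply_moves([
  {"dx": 28, "dy": -55, "dz": 0, "spin": -10, "hand": 0.8},
  {"dx": 28, "dy": -55, "dz": 0, "spin": -10, "hand": 0.8},
  {"dx": 28, "dy": -55, "dz": 0, "spin": -10, "hand": 0.8},
  {"dx": 28, "dy": -55, "dz": 0, "spin": -10, "hand": 0.8},
  {"dx": 28, "dy": -55, "dz": 0, "spin": 0, "hand": 0.8},
])

```text
t: 1.5
eef_pos: [0.516, 0.198, 0.465]
ee_rot: [-0.751, 1.57, 0.707]
force: [1.8, 0.8, 0.3]
width: 0.0175
```

apply_moves([
  {"dx": 20, "dy": -37, "dz": -10, "spin": 0, "hand": 0.8},
  {"dx": 21, "dy": -38, "dz": -40, "spin": 0, "hand": 0.8},
  {"dx": 21, "dy": -38, "dz": -50, "spin": 0, "hand": 0.8},
  {"dx": 0, "dy": 0, "dz": -50, "spin": 0, "hand": 0.8},
  {"dx": 0, "dy": 0, "dz": -50, "spin": 0, "hand": 0.8},
])

```text
t: 2.12
eef_pos: [0.5764, 0.0881, 0.2661]
ee_rot: [-0.984, 1.57, 0.474]
force: [1.4, 0.1, -0.6]
width: 0.0174
```

```bash
python3 - <<'E'
from h import *
st=status.get_state();print(st['eef_pos'],R.from_euler('xyz',st['ee_rot']).as_matrix().round(3))
cv2.imwrite("pics/w1.png",viewer.grab_frame("wrist")[:,:,::-1])
im=viewer.grab_frame("side");cv2.imwrite("pics/s1.png",cv2.resize(im[100:330,100:400],(780,598))[:,:,::-1])
E
```

```text
[0.57644986 0.08810264 0.26607448] [[ 0.    -0.994  0.112]
 [ 0.     0.112  0.994]
 [-1.    -0.     0.   ]]
```

View pics/w1.png

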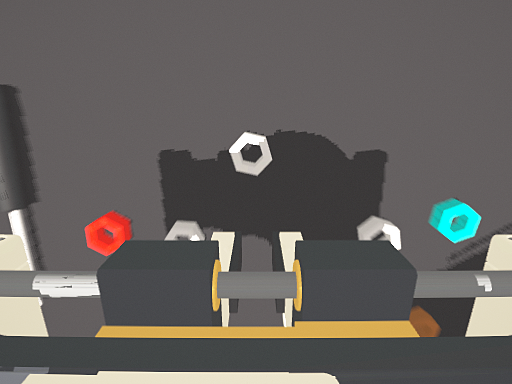

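View pics/s1.png

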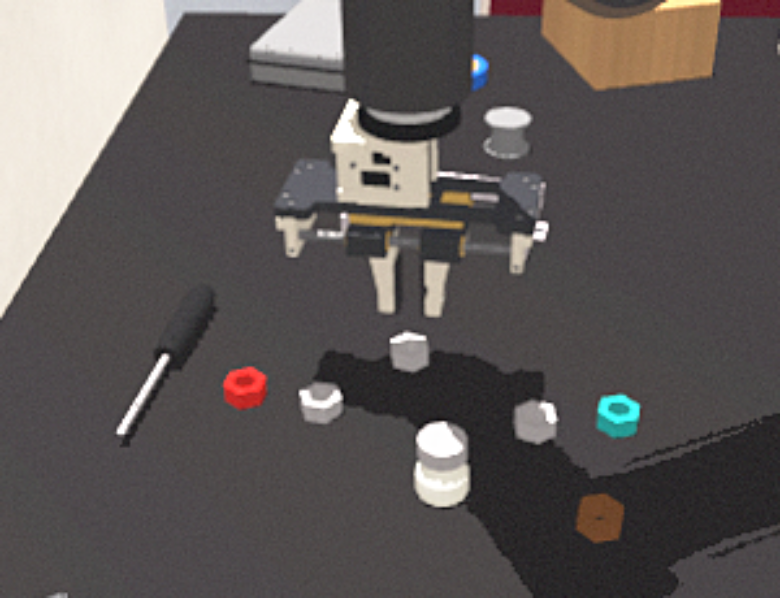

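The wrist view shows nut B at (250,153), between the finger lines and ahead of them; A and C sit to either side. Descending.

apply_moves([
  {"dx": 0, "dy": 0, "dz": -40, "spin": 0, "hand": 0.8},
  {"dx": 0, "dy": 0, "dz": -25, "spin": 0, "hand": 0.8},
  {"dx": 0, "dy": 0, "dz": -16, "spin": 0, "hand": 0.8},
  {"dx": 0, "dy": -6, "dz": 0, "spin": 0, "hand": 0.8},
  {"dx": -1, "dy": -8, "dz": 0, "spin": 0, "hand": 0.8},
])

```text
t: 2.85
eef_pos: [0.576, 0.0749, 0.1879]
ee_rot: [-1.146, 1.569, 0.315]
force: [-0.5, 1.0, 0.6]
width: 0.0173
```

apply_moves([
  {"dx": -1, "dy": -10, "dz": 0, "spin": 0, "hand": 0.8},
  {"dx": -2, "dy": -15, "dz": 0, "spin": 0, "hand": 0.8},
  {"dx": -2, "dy": -20, "dz": 0, "spin": 0, "hand": 0.8},
  {"dx": -2, "dy": -20, "dz": 0, "spin": 0, "hand": 0.8},
  {"dx": -2, "dy": -20, "dz": 0, "spin": 0, "hand": 0.8},
])

```text
t: 3.48
eef_pos: [0.5661, -0.0117, 0.1865]
ee_rot: [1.481, 1.571, 2.941]
force: [0.6, 0.8, -0.2]
width: 0.0175
```

```bash
python3 - <<'E'
from h import *
cv2.imwrite("pics/w2.png",viewer.grab_frame("wrist")[:,:,::-1])
E
```

```text
(no output)
```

View pics/w2.png

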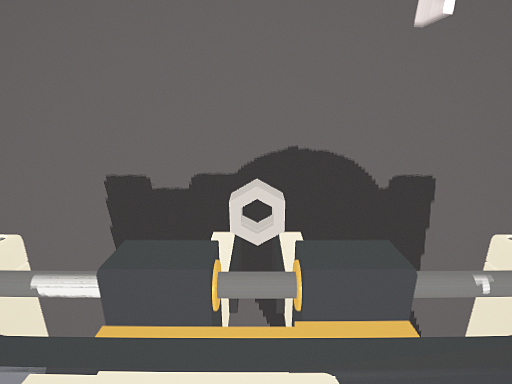

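The nut is nested on both fingertips at (258,212). Continuing the push.

apply_moves([
  {"dx": -2, "dy": -20, "dz": 0, "spin": 0, "hand": 0.8},
  {"dx": -2, "dy": -20, "dz": 0, "spin": 0, "hand": 0.8},
  {"dx": -2, "dy": -20, "dz": 0, "spin": 0, "hand": 0.8},
  {"dx": -2, "dy": -20, "dz": 0, "spin": 0, "hand": 0.8},
  {"dx": -2, "dy": -20, "dz": 0, "spin": 0, "hand": 0.8},
])

```text
t: 4.15
eef_pos: [0.5562, -0.1114, 0.1864]
ee_rot: [1.971, 1.571, -2.852]
force: [0.2, -0.2, -0.2]
width: 0.0174
```

apply_moves([
  {"dx": -2, "dy": -20, "dz": 0, "spin": 0, "hand": 0.8},
  {"dx": -2, "dy": -20, "dz": 0, "spin": 0, "hand": 0.8},
  {"dx": -1, "dy": -15, "dz": 0, "spin": 0, "hand": 0.8},
  {"dx": -1, "dy": -12, "dz": 0, "spin": 0, "hand": 0.8},
  {"dx": 0, "dy": -8, "dz": 0, "spin": 0, "hand": 0.8},
])

```text
t: 4.78
eef_pos: [0.5503, -0.1857, 0.1864]
ee_rot: [1.152, 1.571, 2.611]
force: [1.5, 0.3, -0.3]
width: 0.0176
```

```bash
python3 - <<'E'
from h import *
cv2.imwrite("pics/w3.png",viewer.grab_frame("wrist")[:,:,::-1])
E
```

```text
(no output)
```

View pics/w3.png

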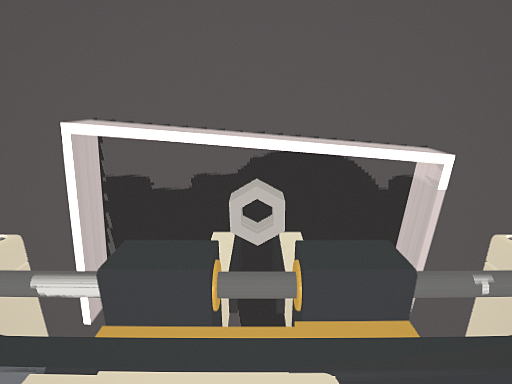

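B is well inside. I'll nudge it a bit further, back off, lift, and go behind A.

apply_moves([
  {"dx": -1, "dy": -6, "dz": 0, "spin": 0, "hand": 0.8},
  {"dx": 0, "dy": 0, "dz": 0, "spin": 0, "hand": 0.8},
  {"dx": 1, "dy": 12, "dz": 0, "spin": 0, "hand": 0.8},
  {"dx": 0, "dy": 8, "dz": 30, "spin": 0, "hand": 0.8},
  {"dx": 0, "dy": 0, "dz": 50, "spin": 0, "hand": 0.8},
])

```text
t: 5.45
eef_pos: [0.5499, -0.1695, 0.2657]
ee_rot: [1.644, 1.567, 3.105]
force: [1.5, 0.1, -0.4]
width: 0.0175
```

apply_moves([
  {"dx": -14, "dy": 55, "dz": 10, "spin": 5, "hand": 0.8},
  {"dx": -14, "dy": 55, "dz": 0, "spin": 5, "hand": 0.8},
  {"dx": -14, "dy": 55, "dz": 0, "spin": 5, "hand": 0.8},
  {"dx": -14, "dy": 55, "dz": 0, "spin": 0, "hand": 0.8},
  {"dx": -14, "dy": 55, "dz": 0, "spin": 0, "hand": 0.8},
])

```text
t: 6.08
eef_pos: [0.4793, 0.1065, 0.2768]
ee_rot: [-1.142, 1.57, 0.581]
force: [1.1, 1.3, 0.6]
width: 0.0174
```

apply_moves([
  {"dx": -15, "dy": 30, "dz": 0, "spin": 0, "hand": 0.8},
  {"dx": 0, "dy": 30, "dz": 0, "spin": 0, "hand": 0.8},
  {"dx": 0, "dy": 0, "dz": -10, "spin": 0, "hand": 0.8},
  {"dx": 0, "dy": 0, "dz": 0, "spin": 0, "hand": 0.8},
  {"dx": 0, "dy": 0, "dz": 0, "spin": 0, "hand": 0.8},
])

```text
t: 6.7
eef_pos: [0.4652, 0.1635, 0.2664]
ee_rot: [2.237, 1.57, -2.325]
force: [-0.2, 0.2, 0.8]
width: 0.0179
```

```bash
python3 - <<'E'
from h import *
st=status.get_state();print(st['eef_pos'],R.from_euler('xyz',st['ee_rot']).as_matrix().round(3)[:,1])
cv2.imwrite("pics/w4.png",viewer.grab_frame("wrist")[:,:,::-1])
im=viewer.grab_frame("side");cv2.imwrite("pics/s4.png",cv2.resize(im[100:330,100:400],(780,598))[:,:,::-1])
for b in blobs(im): 
    if 180<b[0]<320 and 140<b[1]<300: print(np.round(b[:3],1),ray("side",b[:2],.008).round(4))
E
```

```text
[0.46524982 0.16352651 0.26638131] [-0.989 -0.15   0.   ]
[269.4 278.3 555.5] [[0.5459 0.1884 0.008 ]]
[305.4 261.5 197.5] [[0.4729 0.1341 0.008 ]]
[223.  253.9 192. ] [[0.6456 0.1169 0.008 ]]
[303.2 230.8 164. ] [[0.4728 0.0273 0.008 ]]
[270.3 216.4 102.5] [[ 0.5487 -0.0278  0.008 ]]
[317.9 160.2  71.5] [[ 0.4157 -0.3246  0.008 ]]
[ 283.2  177.9 1915.5] [[ 0.5171 -0.2156  0.008 ]]
```

View pics/w4.png

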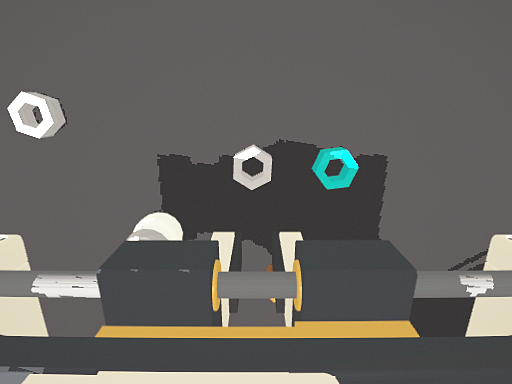

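View pics/s4.png

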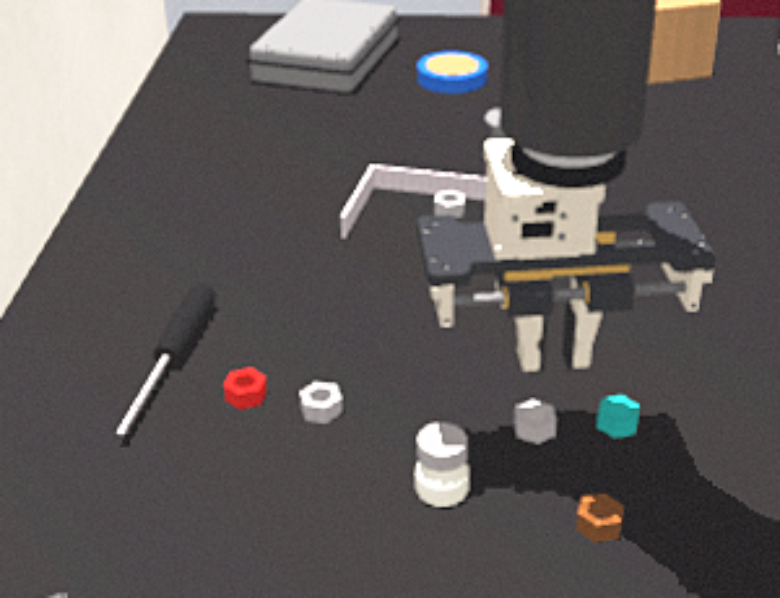

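```bash
python3 - <<'E'
from h import *
a=ray("side",[(100+445/2.6,100+327/2.6),(100+692/2.6,100+311/2.6),(100+530/2.6,100+369/2.6)],0)
e=viewer.camera_info("side")['eye']
for p,y in zip(a,(.178,.150,.164)):
    t=(y-e[1])/(p[1]-e[1]); print((e+t*(p-e)).round(3))
E
```

```text
[0.544 0.178 0.127]
[0.366 0.15  0.127]
[0.481 0.164 0.081]
```

B is in the tray, and A is at (252,167) in the wrist view. The gripper's outer brackets hang only about 40 mm above the tips, lower than the jar's top. So I'll turn the jaw to keep the bracket on the near side, clear of the jar, and check before lowering.

apply_moves([
  {"dx": 4, "dy": 3, "dz": 0, "spin": -8, "hand": 0.8},
  {"dx": 4, "dy": 3, "dz": 0, "spin": -8, "hand": 0.8},
  {"dx": 0, "dy": 0, "dz": -20, "spin": 0, "hand": 0.8},
  {"dx": 0, "dy": 0, "dz": 0, "spin": 0, "hand": 0.8},
  {"dx": 0, "dy": 0, "dz": 0, "spin": 0, "hand": 0.8},
])

```text
t: 7.42
eef_pos: [0.4736, 0.1698, 0.2469]
ee_rot: [-1.894, 1.571, -0.451]
force: [-0.5, -0.7, 0.4]
width: 0.0173
```

```bash
python3 - <<'E'
from h import *
st=status.get_state();print(st['eef_pos'],R.from_euler('xyz',st['ee_rot']).as_matrix().round(3)[:,1])
cv2.imwrite("pics/w5.png",viewer.grab_frame("wrist")[:,:,::-1])
im=viewer.grab_frame("side");cv2.imwrite("pics/s5.png",cv2.resize(im[180:330,200:395],(780,600))[:,:,::-1])
im=viewer.grab_frame("scene");cv2.imwrite("pics/c5.png",cv2.resize(im[60:260,160:400],(720,600))[:,:,::-1])
E
```

```text
[0.47360348 0.16979149 0.24693605] [-0.992  0.128 -0.   ]
```

View pics/w5.png

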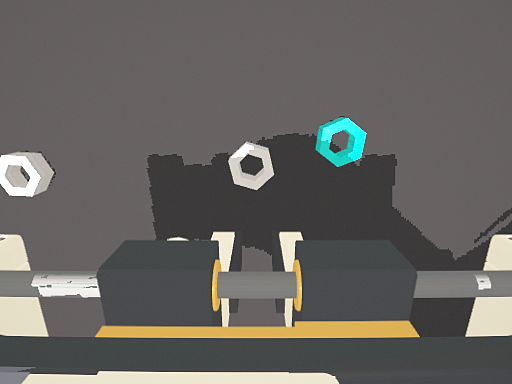

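View pics/s5.png

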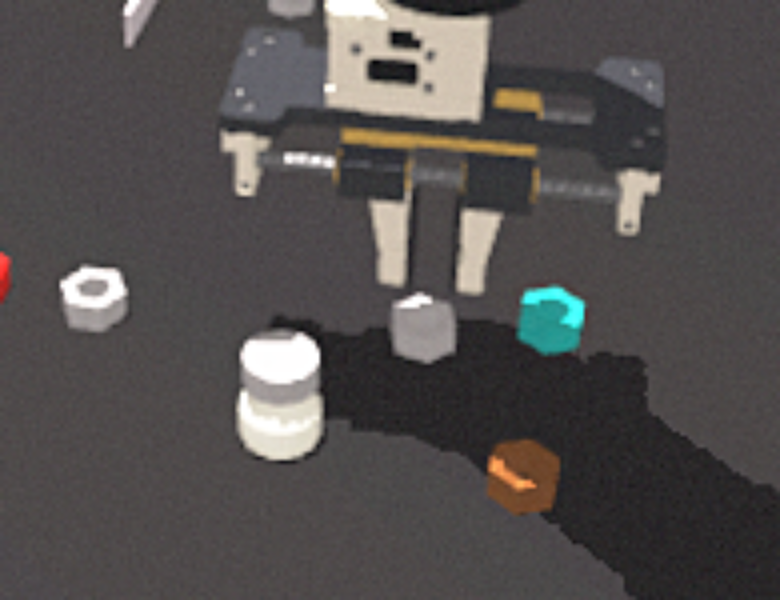

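View pics/c5.png

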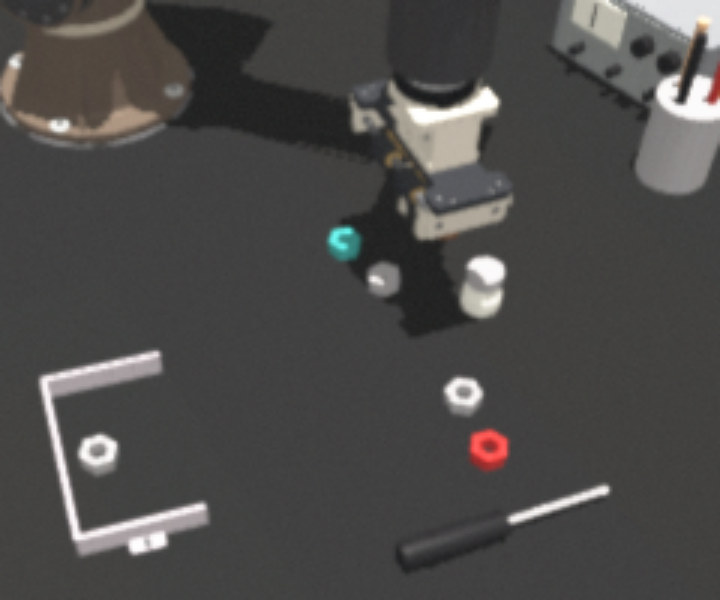

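The brackets are part of a 78 mm deep body, so my height estimate used the wrong plane. The near face is 67 mm above the tips, which matches the 66 given and clears the jar by about 20 mm. Lowering behind A and pushing.

apply_moves([
  {"dx": 2, "dy": 0, "dz": -30, "spin": 0, "hand": 0.8},
  {"dx": 0, "dy": 0, "dz": -20, "spin": 0, "hand": 0.8},
  {"dx": 0, "dy": 0, "dz": -11, "spin": 0, "hand": 0.8},
  {"dx": 0, "dy": -6, "dz": 0, "spin": 0, "hand": 0.8},
  {"dx": 0, "dy": -8, "dz": 0, "spin": 0, "hand": 0.8},
])

```text
t: 8.2
eef_pos: [0.4756, 0.1558, 0.1862]
ee_rot: [-0.867, 1.57, 0.576]
force: [-0.2, 0.0, 0.0]
width: 0.0178
```

apply_moves([
  {"dx": 0, "dy": -10, "dz": 0, "spin": 0, "hand": 0.8},
  {"dx": 1, "dy": -12, "dz": 0, "spin": 3, "hand": 0.8},
  {"dx": 1, "dy": -14, "dz": 0, "spin": 3, "hand": 0.8},
  {"dx": 2, "dy": -15, "dz": 0, "spin": 3, "hand": 0.8},
  {"dx": 2, "dy": -15, "dz": 0, "spin": 3, "hand": 0.8},
])

```text
t: 8.82
eef_pos: [0.4815, 0.0891, 0.1861]
ee_rot: [-1.076, 1.57, 0.578]
force: [-0.0, 1.4, 0.6]
width: 0.0179
```

```bash
python3 - <<'E'
from h import *
cv2.imwrite("pics/w6.png",viewer.grab_frame("wrist")[:,:,::-1])
E
```

```text
(no output)
```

View pics/w6.png

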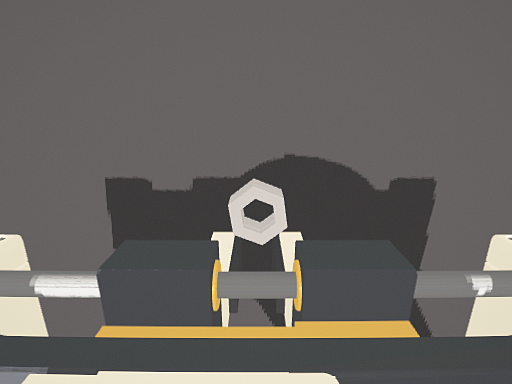

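A is nested at (258,211). Pushing on into the tray.

apply_moves([
  {"dx": 3, "dy": -20, "dz": 0, "spin": 0, "hand": 0.8},
  {"dx": 3, "dy": -20, "dz": 0, "spin": 0, "hand": 0.8},
  {"dx": 3, "dy": -20, "dz": 0, "spin": 0, "hand": 0.8},
  {"dx": 3, "dy": -20, "dz": 0, "spin": 0, "hand": 0.8},
  {"dx": 3, "dy": -20, "dz": 0, "spin": 0, "hand": 0.8},
])

```text
t: 9.5
eef_pos: [0.4964, -0.0109, 0.186]
ee_rot: [-1.292, 1.57, 0.36]
force: [0.2, 0.6, 0.6]
width: 0.0178
```

apply_moves([
  {"dx": 3, "dy": -20, "dz": 0, "spin": 0, "hand": 0.8},
  {"dx": 3, "dy": -20, "dz": 0, "spin": 0, "hand": 0.8},
  {"dx": 3, "dy": -20, "dz": 0, "spin": 0, "hand": 0.8},
  {"dx": 3, "dy": -20, "dz": 0, "spin": 0, "hand": 0.8},
  {"dx": 3, "dy": -20, "dz": 0, "spin": 0, "hand": 0.8},
])

```text
t: 10.12
eef_pos: [0.5114, -0.1109, 0.186]
ee_rot: [-1.468, 1.57, 0.183]
force: [0.7, 1.1, 0.9]
width: 0.0172
```

apply_moves([
  {"dx": 2, "dy": -18, "dz": 0, "spin": 0, "hand": 0.8},
  {"dx": 2, "dy": -15, "dz": 0, "spin": 0, "hand": 0.8},
  {"dx": 1, "dy": -10, "dz": 0, "spin": 0, "hand": 0.8},
  {"dx": 0, "dy": -3, "dz": 0, "spin": 0, "hand": 0.8},
  {"dx": 0, "dy": 0, "dz": 0, "spin": 0, "hand": 0.8},
])

```text
t: 10.75
eef_pos: [0.5163, -0.156, 0.1854]
ee_rot: [1.547, 1.571, -3.084]
force: [0.4, 0.6, -0.9]
width: 0.0174
```

```bash
python3 - <<'E'
from h import *
cv2.imwrite("pics/w7.png",viewer.grab_frame("wrist")[:,:,::-1])
E
```

```text
(no output)
```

View pics/w7.png

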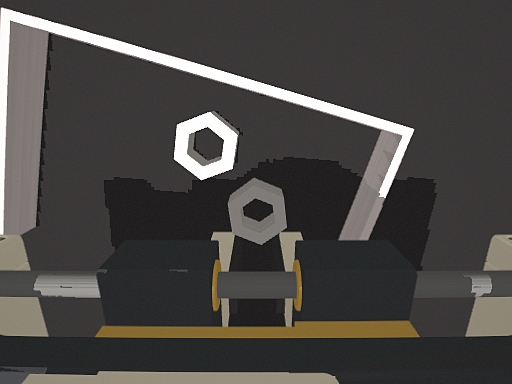

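A is inside at (258,211), B behind it at (206,145). Now back off, lift, and go behind C.

apply_moves([
  {"dx": -1, "dy": 12, "dz": 0, "spin": 0, "hand": 0.8},
  {"dx": 0, "dy": 8, "dz": 30, "spin": 0, "hand": 0.8},
  {"dx": 0, "dy": 0, "dz": 50, "spin": 0, "hand": 0.8},
  {"dx": 20, "dy": 40, "dz": 10, "spin": -5, "hand": 0.8},
  {"dx": 25, "dy": 50, "dz": 0, "spin": -5, "hand": 0.8},
])

```text
t: 11.42
eef_pos: [0.5606, -0.0445, 0.2773]
ee_rot: [-1.237, 1.568, 0.237]
force: [1.1, -0.1, -0.0]
width: 0.0176
```

apply_moves([
  {"dx": 25, "dy": 50, "dz": 0, "spin": -5, "hand": 0.8},
  {"dx": 25, "dy": 50, "dz": 0, "spin": 0, "hand": 0.8},
  {"dx": 25, "dy": 50, "dz": 0, "spin": 0, "hand": 0.8},
  {"dx": 17, "dy": 50, "dz": -10, "spin": 0, "hand": 0.8},
  {"dx": 0, "dy": 4, "dz": -10, "spin": 0, "hand": 0.8},
])

```text
t: 12.05
eef_pos: [0.6526, 0.1625, 0.2546]
ee_rot: [-0.933, 1.57, 0.461]
force: [-0.9, -0.3, -0.6]
width: 0.0174
```

```bash
python3 - <<'E'
from h import *
st=status.get_state();print(st['eef_pos'],R.from_euler('xyz',st['ee_rot']).as_matrix().round(3)[:,1])
cv2.imwrite("pics/w8.png",viewer.grab_frame("wrist")[:,:,::-1])
E
```

```text
[0.65260486 0.16251618 0.254636  ] [-0.984  0.176 -0.   ]
```

View pics/w8.png

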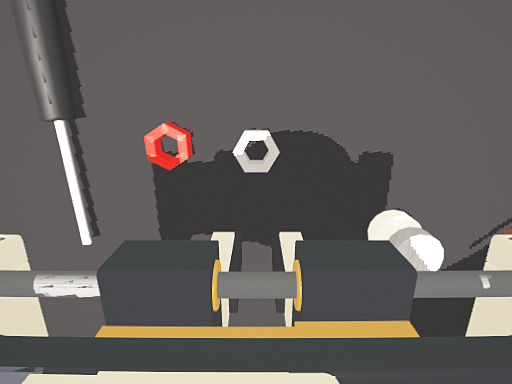

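C is centred ahead of the fingers at (256,151), with red clear at (168,146). Lowering and pushing.

apply_moves([
  {"dx": 0, "dy": 0, "dz": -35, "spin": 0, "hand": 0.8},
  {"dx": 0, "dy": 0, "dz": -24, "spin": 0, "hand": 0.8},
  {"dx": 0, "dy": 0, "dz": -10, "spin": 0, "hand": 0.8},
  {"dx": -1, "dy": -8, "dz": 0, "spin": 0, "hand": 0.8},
  {"dx": -2, "dy": -10, "dz": 0, "spin": 0, "hand": 0.8},
])

```text
t: 12.72
eef_pos: [0.6496, 0.1395, 0.1877]
ee_rot: [-1.022, 1.569, 0.368]
force: [-0.7, -0.1, 0.9]
width: 0.0175
```

apply_moves([
  {"dx": -2, "dy": -10, "dz": 0, "spin": 0, "hand": 0.8},
  {"dx": -2, "dy": -12, "dz": 0, "spin": 0, "hand": 0.8},
  {"dx": -3, "dy": -15, "dz": 0, "spin": 0, "hand": 0.8},
  {"dx": -4, "dy": -20, "dz": 0, "spin": 0, "hand": 0.8},
  {"dx": -4, "dy": -20, "dz": 0, "spin": 0, "hand": 0.8},
])

```text
t: 13.35
eef_pos: [0.6339, 0.0615, 0.1865]
ee_rot: [2.098, 1.571, -2.795]
force: [-0.7, 0.6, 0.7]
width: 0.0176
```

```bash
python3 - <<'E'
from h import *
cv2.imwrite("pics/w9.png",viewer.grab_frame("wrist")[:,:,::-1])
E
```

```text
(no output)
```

View pics/w9.png

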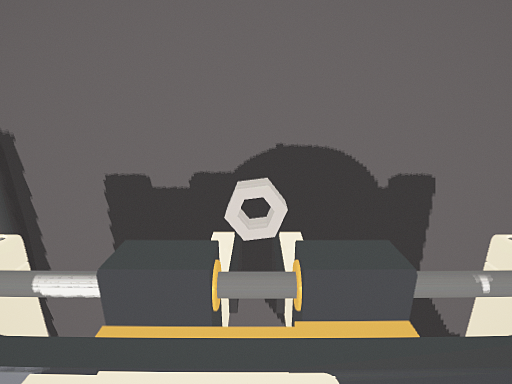

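apply_moves([
  {"dx": -4, "dy": -20, "dz": 0, "spin": 0, "hand": 0.8},
  {"dx": -4, "dy": -20, "dz": 0, "spin": 0, "hand": 0.8},
  {"dx": -4, "dy": -20, "dz": 0, "spin": 0, "hand": 0.8},
  {"dx": -4, "dy": -20, "dz": 0, "spin": 0, "hand": 0.8},
  {"dx": -4, "dy": -20, "dz": 0, "spin": 0, "hand": 0.8},
])

```text
t: 14.02
eef_pos: [0.614, -0.0384, 0.1864]
ee_rot: [2.108, 1.571, -2.785]
force: [-0.2, 0.4, 0.1]
width: 0.0169
```

apply_moves([
  {"dx": -4, "dy": -20, "dz": 0, "spin": 0, "hand": 0.8},
  {"dx": -4, "dy": -20, "dz": 0, "spin": 0, "hand": 0.8},
  {"dx": -3, "dy": -20, "dz": 0, "spin": 0, "hand": 0.8},
  {"dx": -3, "dy": -20, "dz": 0, "spin": 0, "hand": 0.8},
  {"dx": -3, "dy": -18, "dz": 0, "spin": 0, "hand": 0.8},
])

```text
t: 14.65
eef_pos: [0.5972, -0.1363, 0.1865]
ee_rot: [-2.329, 1.571, -0.939]
force: [0.3, -0.8, 0.2]
width: 0.0173
```

apply_moves([
  {"dx": -2, "dy": -14, "dz": 0, "spin": 0, "hand": 0.8},
  {"dx": -2, "dy": -10, "dz": 0, "spin": 0, "hand": 0.8},
  {"dx": 0, "dy": -5, "dz": 0, "spin": 0, "hand": 0.8},
  {"dx": 0, "dy": 0, "dz": 0, "spin": 0, "hand": 0.8},
  {"dx": 0, "dy": 0, "dz": 0, "spin": 0, "hand": 0.8},
])

```text
t: 15.28
eef_pos: [0.5935, -0.1636, 0.1865]
ee_rot: [1.636, 1.571, 3.027]
force: [-0.4, 0.1, 0.7]
width: 0.0176
```

```bash
python3 - <<'E'
from h import *
cv2.imwrite("pics/w10.png",viewer.grab_frame("wrist")[:,:,::-1])
E
```

```text
(no output)
```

View pics/w10.png

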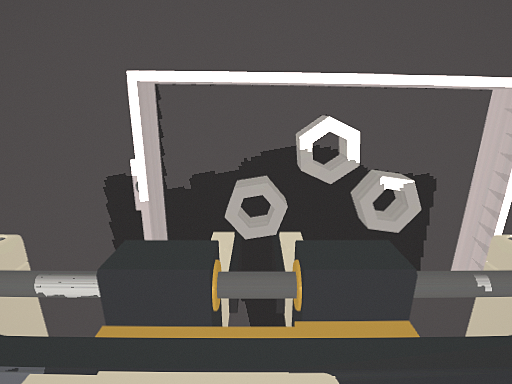

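All three nuts are between the walls. Backing off, lifting and retreating to check.

apply_moves([
  {"dx": 2, "dy": 12, "dz": 0, "spin": 0, "hand": 0.8},
  {"dx": 1, "dy": 8, "dz": 30, "spin": 0, "hand": 0.8},
  {"dx": 0, "dy": 20, "dz": 50, "spin": 0, "hand": 0.8},
  {"dx": 0, "dy": 40, "dz": 50, "spin": 0, "hand": 0.8},
  {"dx": 0, "dy": 50, "dz": 50, "spin": 0, "hand": 0.8},
])

```text
t: 15.95
eef_pos: [0.5962, -0.0391, 0.3615]
ee_rot: [-1.225, 1.57, 0.165]
force: [1.6, 0.9, 0.9]
width: 0.0174
```

apply_moves([
  {"dx": -10, "dy": 55, "dz": 20, "spin": 0, "hand": 0.8},
  {"dx": -20, "dy": 55, "dz": 0, "spin": 0, "hand": 0.8},
  {"dx": -20, "dy": 55, "dz": 0, "spin": 0, "hand": 0.8},
  {"dx": 0, "dy": 50, "dz": 0, "spin": 0, "hand": 0.8},
  {"dx": 0, "dy": 0, "dz": 0, "spin": 0, "hand": 0.8},
])

```text
t: 16.58
eef_pos: [0.5457, 0.1781, 0.3796]
ee_rot: [-0.627, 1.57, 0.768]
force: [-0.5, 0.1, 0.0]
width: 0.0175
```

```bash
python3 - <<'E'
from h import *
st=status.get_state();print(st['t'],st['eef_pos'])
o=np.array([.5525,-.188]);ex=np.array([.983,-.182]);ey=np.array([.182,.983])
for n,c in dict(scene=(160,110,370,260),side=(140,130,370,310)).items():
    im=viewer.grab_frame(n);x0,y0,x1,y1=c
    cv2.imwrite(f"pics/{n}_f.png",cv2.resize(im[y0:y1,x0:x1],None,fx=3.4,fy=3.3,interpolation=cv2.INTER_NEAREST)[:,:,::-1])
    for b in blobs(im,lo=110):
        if x0<b[0]<x1 and y0<b[1]<y1:
            p=ray(n,b[:2],.008)[0,:2];print(n,np.round(b[:3]),p.round(3),"tray",((p-o)@ex).round(3),((p-o)@ey).round(3))
E
```

```text
16.575 [0.54568527 0.17812322 0.37961095]
scene [346. 228.  90.] [0.787 0.122] tray 0.174 0.347
scene [207. 218. 134.] [ 0.586 -0.189] tray 0.033 0.005
scene [196. 205. 246.] [ 0.529 -0.197] tray -0.021 -0.013
scene [200. 212. 780.] [ 0.557 -0.196] tray 0.006 -0.008
scene [321. 155. 213.] [0.532 0.217] tray -0.094 0.395
side [270. 278. 558.] [0.546 0.189] tray -0.075 0.369
side [154. 252.  93.] [0.793 0.116] tray 0.181 0.343
side [289. 181. 677.] [ 0.502 -0.198] tray -0.048 -0.019
side [249. 177. 491.] [ 0.61  -0.215] tray 0.061 -0.016
side [321. 163. 130.] [ 0.409 -0.304] tray -0.12 -0.141
side [224. 152. 223.] [ 0.698 -0.367] tray 0.175 -0.149
```

View pics/scene_f.png

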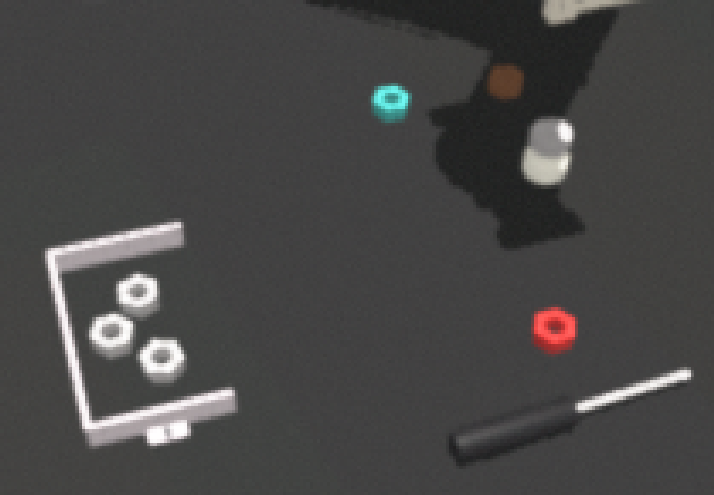

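View pics/side_f.png

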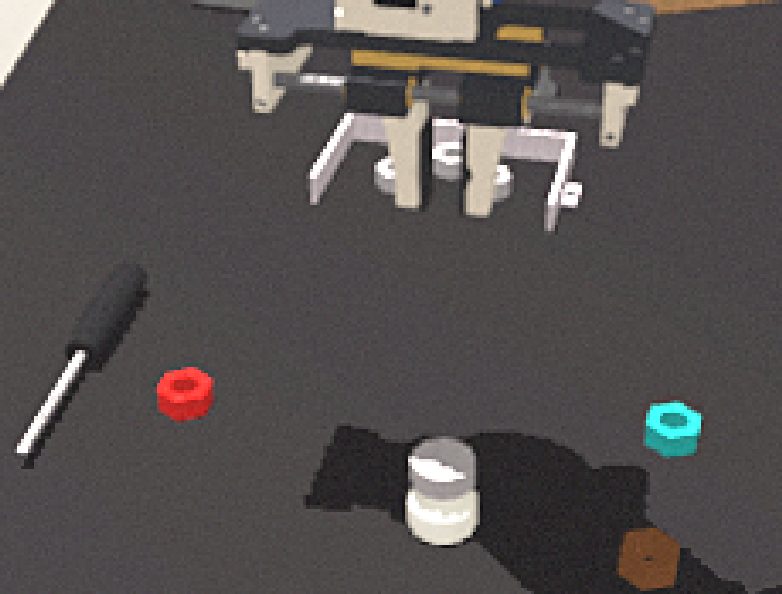

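All three nuts lie flat inside the tray: scene crop (138,292), (112,331) and (162,357). Jar, screwdriver and look-alikes are at the same pixels as before. Handing in.

```bash
python3 -c "
from station import arm
print(arm.job_done())"
```

```text
the job is handed in; nothing more can be done
None
```

All three steel nuts are inside the tray, and I handed the job in at about 16.6 s of the 72 s allowed. I pushed them in one at a time with nearly closed fingertips, without lifting any, and then raised the hand clear.

**Nuts:** In the last scene picture all three lie flat between the walls. The one nearest the open side is at tray (0.033, 0.005), 35 mm inside the 0.04 limit. The other two merged into one blob averaging (-0.02, -0.013), so I placed them by eye from the pictures.

**Things to leave alone:** The jar, the screwdriver and the red, turquoise and brown look-alikes are at the same pixels as at the start. I did not re-check the spool: the hand hid it in the last side picture, and I never worked near it.

**Disagreements:**
- **Camera views:** The two views differed by about 3 mm on the nuts and 5–8 mm on the tray corners.
- **Body height:** My first estimate of the gripper body's height came out too low because I used the wrong depth plane. Corrected, it matched the given size, and the body cleared the jar by about 20 mm.
- **Last side view:** The hand also partly hid the nuts there, so their final positions rest on the scene and wrist pictures. I did not measure their speed directly.

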